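# Hang the parts caddy on its keyhole stud

### The job

Hang the blue two-compartment parts caddy on the brass-headed stud of the upright grey board: slip the keyhole in its back plate over the stud's head until the plate lies flat against the board, then press the caddy straight down, firmly but without forcing it, until the stud is fully home at the top end of the narrow slot. Let go and leave it hanging level on the stud, and do not disturb the ring gear, the tape roll or the shift fork.

Things in the scene. Friction and masses are not known exactly. Their poses are not given: they have to be found in the camera images.
- stand: Fixed stand: grey board 160 wide, 18 thick, top 150 mm above the bench, on a dark steel base 10 mm thick, 180 wide, reaching 60 mm in front of the board. Origin on the bench below the middle of the board's front face; z up, x from the front face into the board (work from the -x side), y to the left seen from the robot. A brass-headed steel stud sticks out of the front face toward -x at y = 0.
- groove (a point): Middle of the vertical clamping groove in the board's front face, 122.5 mm above the bench. The stud is clamped in it at an unknown height: its axis is anywhere from 17.5 mm below to 17.5 mm above this point. Look for it, or feel: lower the caddy's flat underside on to the head under a light force stop, plate about 3 mm off the board. The clamp does not slip up or down.
- board_top (a point): Middle of the top edge of the board's front face. About the stud below it: shank 7 mm in diameter; head 16 mm in diameter, the head's back 5 mm and its front 11 mm out from the board, front rim bevelled by 2.5 mm.
- stud (a joint): How far the stud is drawn out of the board against its spring, m: 0 at rest, at most 0.006. The spring pulls it in with 3.5 N at 0 and 0.5 N more per mm, damped. About 0.0035 with the caddy fully home.
- caddy: Blue sheet-metal caddy with two compartments, loose, about 0.22 kg, standing upright. Origin at the underside, in the middle of the back plate's back face; z up, y along its width, compartments toward -x. Back plate 96 wide, 104 high, 4 mm thick (x -4 to 0 mm). Compartments reach to x = -90 mm; side walls 40, front wall 34 mm high; underside flat at z = 0.
- keyhole (a point): Centre of the keyhole's entry hole on the plate's back face, 62 mm above the caddy's underside. The hole is 22 mm across with cut corners and opens upward into a slot 10 mm wide that ends 91 mm above the underside.
- slot_home (a point): Where the stud's axis is when fully home: 87.5 mm above the underside, so the caddy slides down 25.5 mm after the hole is centred on the stud, then stops hard. Ramps beside the slot thicken the plate from 4 mm (76 mm up) to 9 mm (90 mm up and above); they wedge under the head and draw the stud out. This takes some 6 to 15 N of push; the weight alone does not seat it.
- grip (a point): Grasp point on the caddy's black grip fin: 47 mm in front of the plate's back face, 78 mm above the underside. The fin is 12 mm thick (along y), 46 mm long (x -70 to -24 mm), its top 98 mm above the underside; both sides of it are free above the 40 mm walls. Take it from above, closing along the caddy's y.
- ring_gear: Bystander: dark steel ring gear, 70 mm in diameter, 36 mm high. Origin under its centre.
- tape_roll: Bystander: roll of beige tape lying flat, 100 mm in diameter, 25 mm high. Origin under its centre.
- shift_fork: Bystander: grey cast shift fork lying flat, 101 x 68 x 22 mm. Origin under its centre.

How it is judged:
On the way:
1. the keyhole is over the stud's head: the back plate lies against the board, off the bench (x of keyhole in the frame of stand above -0.005 m and y of keyhole in the frame of stand between -0.007 and 0.007 m and z of keyhole in the frame of stand between 0.08 and 0.147 m and value of joint stud below 0.0022 m), for 0.1 s.
At the end, for the whole second after the job is handed in: The caddy hangs on the stud at rest, its plate within 5 mm of the board and centred within 7 mm, upright within 0.1 rad; the stud is drawn out more than 2.8 mm, which it is only when the shank is within about 4 mm of the slot's end (value of joint stud above 0.0028 m and x of keyhole in the frame of stand above -0.005 m and y of keyhole in the frame of stand between -0.007 and 0.007 m and z of keyhole in the frame of stand between 0.08 and 0.122 m and angle between caddy's own z axis and vertical below 0.1 rad and linear speed of caddy below 0.02 m/s); the robot touches nothing.
It fails at once if the caddy is forced against the board or stud with more than 50 N (all their contact forces added up, the spring's clamping included) (contact force between caddy and stand above 50 N).
It fails at once if the ring gear is disturbed (moved more than 20 mm) (distance of ring_gear from where it was at the start of the episode above 0.02 m).
It fails at once if the tape roll is disturbed (moved more than 20 mm) (distance of tape_roll from where it was at the start of the episode above 0.02 m).
It fails at once if the shift fork is disturbed (moved more than 20 mm) (distance of shift_fork from where it was at the start of the episode above 0.02 m).
It also fails if it takes over 53 s, if anything falls off the work surface, if the arm or the gripper's body presses on something with over 40 N, if the wrist force passes 120 N, or if a joint passes its speed limit or range.

### The arm

A 7-joint arm with a two-finger parallel gripper is mounted at the origin on a cart in front of the work surface, level with it; the furniture and walls round the work are solid. World frame = base frame: x ahead of the robot, y to its left, z up, the work surface at z = 0. Lengths are in m, angles in rad, forces in N, time in s.
With the tool pointing down it reaches from about 0.375 to 0.925 m from the base axis. Payload 3.1 kg.
Tool frame: the origin (TCP) lies at the very end of the fingers, on their centre line; the grasp point (between the pads) lies 19 mm behind it; z points along the fingers, y is the line along which they close (so a half turn about z gives the same grasp; the last joint's range is limited). The gripper opens to 85 mm and grips with 20 to 120 N. Pads are 22 mm wide; open, the fingers measure 114 mm over their backs; the gripper's body (76 mm by 85 mm) begins 54 mm behind the grasp point. The pads swing forward as they close: fully open they stand 13 mm farther back than shut.
Start: joints at [-1.381, 0.383, 0.044, 1.598, -0.018, 1.161, -0.05], TCP at [0.184, 0.623, 0.231] pointing down, gripper open.
Joint ranges: [-2.61, 2.61], [-0.41, 2.15], [-1.48, 1.57], [0, 2.5], [-1.57, 4.71], [0.05, 1.97], [-2.85, 2.85]. Speed limits (rad/s): [2.79, 2.79, 3.14, 3.14, 3.14, 3.14, 3.14].

### API

Orientations are given as a unit quaternion [x, y, z, w].
In Python, from rig import manip gives the robot as it stands.
- The arm moves only by the shell command python3 -m creep FILE [FORCE], which reads ROWS from the file FILE. ROWS is a JSON object with one list for each field, all of the same length, 1 to 20, a row being the entries at one place: finger_gap (the finger opening in m), dx, dy, dz (the shift in m), wx, wy, wz (a rotation vector in rad); each row shifts and turns the commanded pose from where the row before left it, along the tool's axes as they then stand; what a row does not reach is not made up. A row lasts 1/8 s, in which the tool goes at most 0.0625 m and 0.188 rad, less where a joint would pass 70% of its speed; a pose out of reach is approached as far as the arm can. The fingers move at their own pace and stop on an object; FORCE is the grip in N (left out, the last holds). Time passes only in rows, so rows that do not move let the fingers close. It prints the time, the measured TCP pose, the force, the opening and the grip force at its end. Input that does not fit is refused with a message, and nothing moves.
- manip.read_state(): the state, without advancing time (a new reading comes with each control period).
- manip.camera(name): name is "scene" or "side" or "wrist"; returns a dict with "color" (400x640x3 uint8, blue, green, red), "mtx" (3x3 intrinsics, pixels), "dist_coeffs" ([k1, k2, p1, p2, k3] as OpenCV has them; the pictures are not rectified), "rvec" (rotation vector, rad) and "tvec" (3), from world to camera coordinates, as OpenCV has them. Camera axes: x right, y down, z forward; pixel columns grow to the right and rows downward; lengths in m; the calibration is good to about 2 mm. A picture is of the moment at which its call begins. There is no depth.
- manip.sign_off(): hands the job in; it is judged then, once.
The state is a dict: "time_s": time; "qpos": joint angles; "dq": joint speeds; "joint_efforts": joint torques, N m; "tcp_pos": TCP position; "eef_rot": TCP orientation; "contact_force": force on the tool from outside, world axes, zero at the start; "moment": the same for the moment, N m; "opening": finger opening in m; "finger_force": force on a finger pad.
Only numpy, scipy, OpenCV 4.12 (cv2) and the standard library are available. Lean on these libraries where they do the work, as an engineer would, in place of code of your own. Each camera call takes 0.05 s, during which the arm holds its last target. There are 200 camera calls.

## Working session

There is one attempt and no reset: what is moved stays moved. The work goes in short steps, Python scripts to look and compute and a shell command to move; the robot and the scene stay as the last step left them, time stands still between calls to the robot, and variables do not carry over. Pictures are saved under pics/ and viewed, at most 10 in all, crops included, and the job is handed in when it is done.

```bash
mkdir -p pics; cat > h.py <<'E'
import numpy as np, cv2, json
from rig import manip
from scipy.spatial.transform import Rotation as R
def snap(name,fn):
    c=manip.camera(name); cv2.imwrite(f'pics/{fn}.png',c['color'])
    np.savez(f'pics/{fn}.npz',**{k:np.array(c[k],float) for k in('mtx','dist_coeffs','rvec','tvec')}); return c
def cal(fn): return np.load(f'pics/{fn}.npz')
def ray(fn,uv):
    c=cal(fn); n=cv2.undistortPoints(np.array([[uv]],float),c['mtx'],c['dist_coeffs'])[0,0]
    M=cv2.Rodrigues(c['rvec'].ravel())[0]; return -M.T@c['tvec'].ravel(), M.T@np.array([n[0],n[1],1])
def onz(fn,uv,z):
    o,d=ray(fn,uv); return o+d*(z-o[2])/d[2]
def proj(fn,P):
    c=cal(fn); return cv2.projectPoints(np.array(P,float).reshape(-1,1,3),c['rvec'],c['tvec'],c['mtx'],c['dist_coeffs'])[0][:,0]
E
python3 - <<'E'
from h import *
a=snap('scene','s0')['color'];b=snap('side','d0')['color']
s=manip.read_state();print(s['tcp_pos'],s['eef_rot'],s['contact_force'],s['opening'],s['time_s'])
for f in('s0','d0'):print(ray(f,(320,200)))
E
```

```text
[0.18423347 0.62242395 0.22997636] [ 1.43350015e-01  9.89671280e-01 -1.23269909e-03 -1.06706647e-04] [ 0.82485183 -0.07877106 -1.03112837] 0.08570868015255392 0.1
(array([ 0.16386059, -0.67800484,  0.58234159]), array([ 0.42725759,  0.7563034 , -0.49546477]))
(array([ 0.02920416, -0.75910404,  0.53780053]), array([ 0.52957276,  0.74369137, -0.4081218 ]))
```

View pics/s0.png

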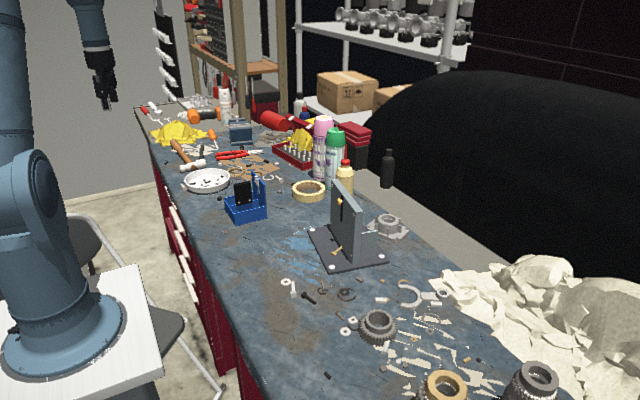

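View pics/d0.png

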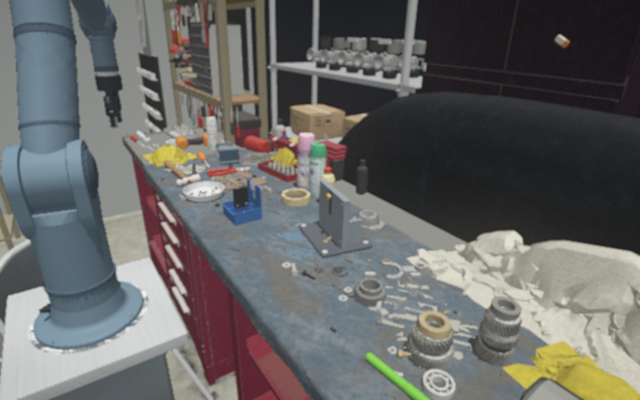

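The scene view shows the caddy at about (245,205), with its black fin at (243,192) and its plate at about (258,190). The board is at (345,220), the stud at about (340,200) or (337,252), the tape at (309,190), the ring gear at (378,325) and the shift fork at about (388,226). I'll enlarge both views.

```bash
python3 - <<'E'
from h import *
a=cv2.imread('pics/s0.png')[160:280,215:415]; cv2.imwrite('pics/s0c.png',cv2.resize(a,None,fx=4,fy=4,interpolation=cv2.INTER_CUBIC))
a=cv2.imread('pics/d0.png')[165:265,210:390]; cv2.imwrite('pics/d0c.png',cv2.resize(a,None,fx=4.4,fy=4.4,interpolation=cv2.INTER_CUBIC))
E
```

```text
(no output)
```

View pics/s0c.png

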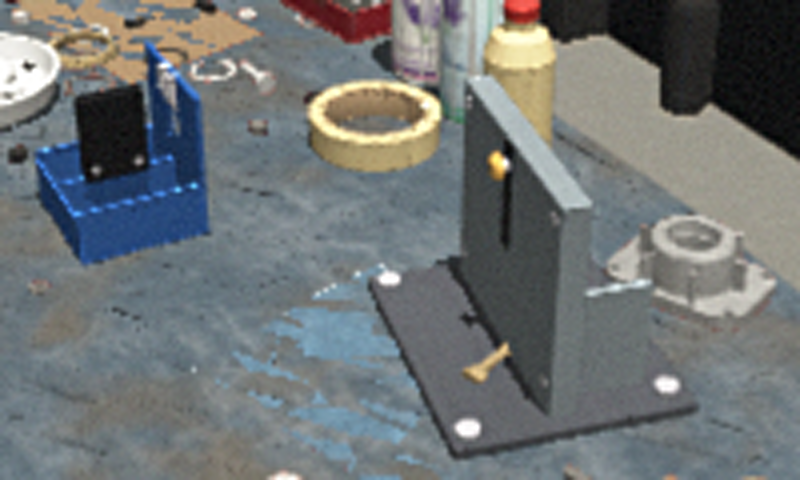

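The scene crop shows the stud head at (497,165), near the top of the groove. The board's front-face top corners are at (468,78) and (563,209). The caddy's near back-bottom corner is at (208,233) and its plate-top corners at (147,45) and (203,95). Next, the side crop.

View pics/d0c.png

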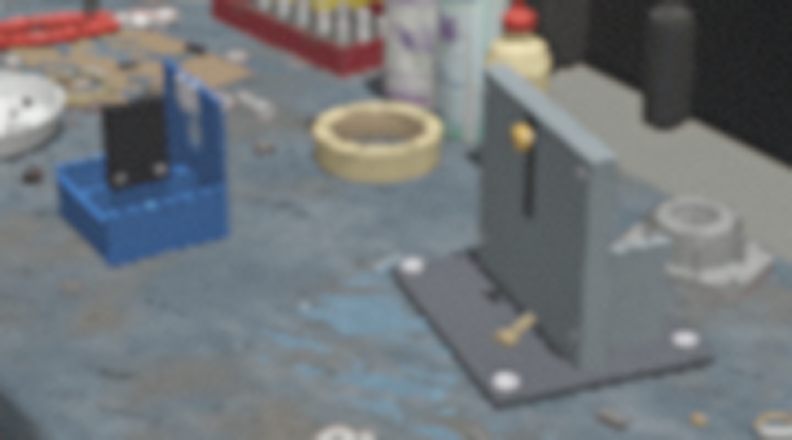

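The side crop shows the head at (521,135), the board top corners at (488,66) and (592,163), and the caddy's bottom corners at (228,237) and (112,263). Both sets go into one fit.

```bash
cat > fit.py <<'E'
from h import *
from scipy.optimize import least_squares
S=lambda L:[(p,(u/4+215,v/4+160)) for p,(u,v) in L]
D=lambda L:[(p,(u/4.4+210,v/4.4+165)) for p,(u,v) in L]
cad={'s0':S([((0,-.048,0),(208,233)),((-.09,-.048,0),(87,263)),((0,-.048,.104),(203,95)),((-.09,.048,.034),(37,152)),((-.004,.048,.104),(147,45)),((-.024,-.006,.098),(143,85)),((-.07,-.006,.098),(78,95)),((-.09,-.048,.034),(78,222))]),
'd0':D([((0,-.048,0),(228,237)),((-.09,-.048,0),(112,263)),((0,-.048,.104),(224,98)),((-.09,.048,.034),(57,168)),((-.004,.048,.104),(165,60)),((-.024,-.006,.098),(166,96)),((-.07,-.006,.098),(105,106))])}
st={'s0':S([((0,.08,.15),(468,78)),((0,-.08,.15),(563,209)),((.018,-.08,.15),(592,206)),((0,-.08,.01),(550,412)),((-.06,-.09,.01),(457,450)),((-.06,.09,.01),(370,280))]),
'd0':D([((0,.08,.15),(488,66)),((0,-.08,.15),(592,163)),((.018,-.08,.15),(613,157)),((-.06,-.09,.01),(497,402)),((-.06,.09,.01),(393,270))])}
def W(q,p): return R.from_euler('z',q[2]).apply(p)+[q[0],q[1],0]
def res(q,d): return np.concatenate([(proj(f,W(q,[a for a,b in L]))-[b for a,b in L]) for f,L in d.items()])
def fit(d,q0): return least_squares(lambda q:res(q,d).ravel(),q0,loss='soft_l1').x
if __name__=='__main__':
    o=onz('s0',(215+208/4,160+233/4),0); p=onz('s0',(215+555/4,160+410/4),.01); print(o,p)
    qc=fit(cad,[o[0],o[1]+.05,0]); qs=fit(st,[p[0],p[1]+.08,0])
    print('caddy',qc,'\n',res(qc,cad).round(1).tolist()); print('stand',qs,'\n',res(qs,st).round(1).tolist())
    h=least_squares(lambda z:np.concatenate([proj('s0',W(qs,[[-.011,z[1],z[0]]]))[0]-[215+495/4,160+165/4],proj('d0',W(qs,[[-.011,z[1],z[0]]]))[0]-[210+519/4,165+135/4]]),[.12,0]); print('stud z,y',h.x,h.fun)
    tr=onz('s0',(215+375/4,160+105/4),.025);print('tape',tr,'grip',W(qc,[-.047,0,.078]))
    s=manip.read_state();print(s['tcp_pos'],R.from_quat(s['eef_rot']).as_matrix().round(3).tolist())
E
python3 fit.py
```

```text
[0.4895723  0.19102147 0.        ] [ 0.58550757 -0.09174025  0.01      ]
caddy [ 0.49354835  0.24353215 -0.02840458] 
 [[0.2, -1.0], [-1.4, -0.5], [-0.7, -0.3], [-0.2, 0.1], [-0.2, -1.7], [0.4, -0.4], [-0.0, 0.6], [-0.4, -1.1], [0.9, 0.3], [-0.1, 1.4], [0.5, 1.0], [0.2, 1.0], [-0.1, -0.1], [0.7, 0.2], [0.3, 0.8]]
stand [ 0.59492272 -0.01904239 -0.21862543] 
 [[-0.2, -0.7], [-0.1, -0.2], [0.6, -0.7], [-0.4, 1.9], [-1.1, -0.1], [-0.5, -1.5], [-0.3, 0.4], [0.6, 0.3], [2.3, 0.6], [0.1, 0.5], [0.2, -0.7]]
stud z,y [ 0.14947441 -0.0377179 ] [ 5.07028529  1.89506903 -5.63522654 -2.08906886]
tape [0.65517119 0.26141694 0.025     ] grip [0.44656731 0.24486699 0.078     ]
[0.18423347 0.62242395 0.22997636] [[-0.959, 0.284, -0.001], [0.284, 0.959, -0.002], [-0.0, -0.002, -1.0]]
```

```bash
python3 - <<'E'
from fit import *
qs=fit(st,[.595,-.019,-.2])
for f,o,k in(('s0',(215,160),4),('d0',(210,165),4.4)):
  for x in(0,-.011):
    print(f,x,[(z,((proj(f,W(qs,[[x,0,z]]))[0]-o)*k).round(0).tolist()) for z in(.1,.12,.13,.14,.15)])
E
```

```text
s0 0 [(0.1, [508.0, 212.0]), (0.12, [509.0, 183.0]), (0.13, [510.0, 167.0]), (0.14, [511.0, 152.0]), (0.15, [511.0, 137.0])]
s0 -0.011 [(0.1, [490.0, 215.0]), (0.12, [491.0, 185.0]), (0.13, [492.0, 170.0]), (0.14, [492.0, 155.0]), (0.15, [493.0, 139.0])]
d0 0 [(0.1, [534.0, 187.0]), (0.12, [535.0, 158.0]), (0.13, [536.0, 143.0]), (0.14, [536.0, 128.0]), (0.15, [537.0, 113.0])]
d0 -0.011 [(0.1, [518.0, 190.0]), (0.12, [519.0, 160.0]), (0.13, [519.0, 145.0]), (0.14, [520.0, 130.0]), (0.15, [520.0, 115.0])]
```

The stud height is about 0.133 to 0.137. I'm moving above the fin.

```bash
echo '{"finger_gap": [0.085,0.085,0.085,0.085,0.085,0.085,0.085,0.085,0.06,0.06,0.06,0.06],"dx": [0,0,-0.034,-0.034,-0.034,-0.034,-0.034,-0.034,-0.034,-0.034,0,0],"dy": [0,0,-0.046,-0.046,-0.046,-0.046,-0.046,-0.046,-0.046,-0.046,0,0],"dz": [0,0,0,0,0,0,0,0,0,0,0,0],"wx": [0,0,0,0,0,0,0,0,0,0,0,0],"wy": [0,0,0,0,0,0,0,0,0,0,0,0],"wz": [-0.13,-0.13,0,0,0,0,0,0,0,0,0,0]}' > rows.txt && python3 -m creep rows.txt 60
python3 - <<'E'
from h import *
snap('wrist','w1')
s=manip.read_state();print(s['tcp_pos'],R.from_quat(s['eef_rot']).as_matrix().round(3).tolist(),s['opening'],s['time_s'])
E
```

```text
time_s: 1.6
tcp_pos: [0.4457, 0.248, 0.2309]
eef_rot: [0.014, 1.0, 0.0, -0.001]
contact_force: [-0.9, 0.6, 0.7]
opening: 0.0599
finger_force: 0.0
[0.44516054 0.24896699 0.23088958] [[-1.0, 0.026, -0.001], [0.026, 1.0, 0.0], [0.001, 0.0, -1.0]] 0.060124667667928164 1.65
```

View pics/w1.png

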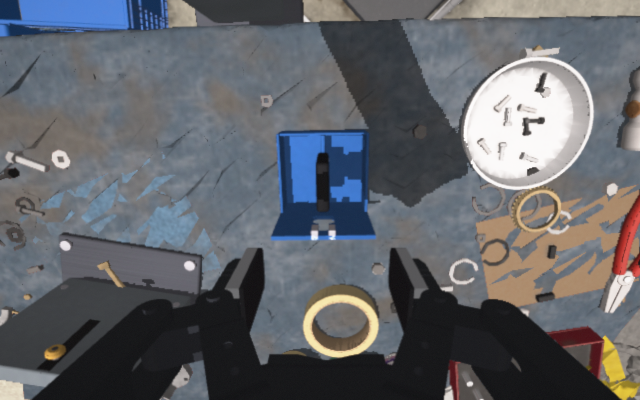

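The wrist view shows the fin top running from (322,152) to (323,212). The plate's top edge runs from (272,239) to (375,238), and the stud head is at about (55,352).

```bash
python3 - <<'E'
from fit import *
for uv,z in(((323,153),.098),((323,212),.098),((278,132),.034),((367,130),.034),((272,239),.104),((375,238),.104)): print(uv,z,onz('w1',uv,z).round(4))
qs=fit(st,[.595,-.019,-.2]); qc=fit(cad,[.4935,.2435,-.03])
print(proj('w1',W(qc,[[-.07,0,.098],[-.024,0,.098],[-.09,.048,.034],[-.09,-.048,.034]])))
print(proj('w1',W(qs,[[-.011,0,.135],[-.06,-.09,.01],[-.06,.09,.01],[0,.08,.15]])))
E
```

```text
(323, 153) 0.098 [0.4137 0.2459 0.098 ]
(323, 212) 0.098 [0.4677 0.2441 0.098 ]
(278, 132) 0.034 [0.4004 0.1986 0.034 ]
(367, 130) 0.034 [0.401  0.2916 0.034 ]
(272, 239) 0.104 [0.4905 0.1966 0.104 ]
(375, 238) 0.104 [0.4922 0.2912 0.104 ]
[[322.97306256 164.28042753]
 [323.13558974 213.90863859]
 [369.3383656  133.75739388]
 [277.63105884 133.79739415]]
[[ 48.31510197 349.77559876]
 [ 54.53700734 232.76369129]
 [197.78294309 257.92420037]
 [124.35517306 386.13264858]]
```

```bash
echo '{"finger_gap": [0.06,0.06,0.06,0.06,0.06,0.0,0.0,0.0,0.0],"dx": [0,0,0,0,0,0,0,0,0],"dy": [-0.004,0,0,0,0,0,0,0,0],"dz": [0.043,0.043,0.043,0.043,0,0,0,0,0],"wx": [0,0,0,0,0,0,0,0,0],"wy": [0,0,0,0,0,0,0,0,0],"wz": [0,0,0,0,0,0,0,0,0]}' > rows.txt && python3 -m creep rows.txt 60
```

```text
time_s: 2.78
tcp_pos: [0.4475, 0.2449, 0.0612]
eef_rot: [0.014, 1.0, 0.001, 0.001]
contact_force: [-1.3, -0.4, 6.2]
opening: 0.0111
finger_force: 59.4
```

```bash
echo '{"finger_gap": [0,0,0,0,0,0,0,0,0,0,0,0,0],"dx": [0,0,0,0,-0.014,-0.014,-0.014,-0.015,-0.015,0,0,0,0],"dy": [0,0,0,0,-0.049,-0.049,-0.049,-0.049,-0.048,0,0,0,0],"dz": [-0.02,-0.05,-0.05,-0.05,0,0,0,0,0,0,0,0,0],"wx": [0,0,0,0,0,0,0,0,0,0,0,0,0],"wy": [0,0,0,0,0,0,0,0,0,0,0,0,0],"wz": [0,0,0,0,0,0,0,0,0,0.095,0.095,0,0]}' > rows.txt && python3 -m creep rows.txt
python3 - <<'E'
from h import *
for c,f in(('wrist','w2'),('scene','s2'),('side','d2')): snap(c,f)
s=manip.read_state();print(s['tcp_pos'],R.from_quat(s['eef_rot']).as_matrix().round(3).tolist(),s['contact_force'],s['opening'],s['time_s'])
w=cv2.imread('pics/w2.png'); a=cv2.imread('pics/s2.png')[130:270,270:410]
cv2.imwrite('pics/s2c.png',np.hstack([cv2.resize(a,(560,560),interpolation=cv2.INTER_CUBIC)]))
E
```

```text
time_s: 4.4
tcp_pos: [0.5107, -0.0019, 0.2289]
eef_rot: [0.108, 0.994, -0.0, -0.0]
contact_force: [-0.3, -0.3, -2.7]
opening: 0.0114
finger_force: 59.2
[ 0.51107586 -0.00184664  0.22918159] [[-0.977, 0.215, -0.0], [0.215, 0.977, 0.0], [0.0, -0.0, -1.0]] [ 0.73461747  0.73371592 -2.95978426] 0.01148158555328671 4.55
```

View pics/w2.png

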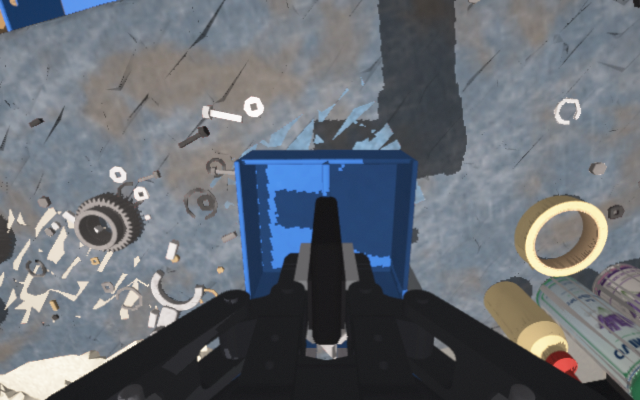

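View pics/s2c.png

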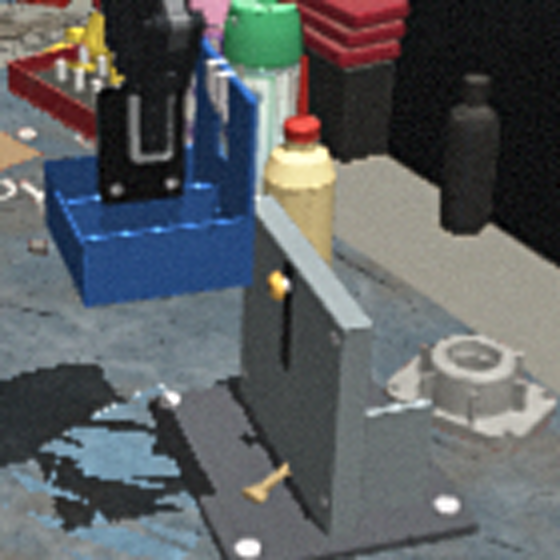

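The scene crop shows the caddy held upright behind and to the left of the board. In the wrist view the compartment is centred on the fingers. To pin down the stand's y, I'll enlarge the corner of the earlier wrist view that shows it.

```bash
python3 - <<'E'
from h import *
a=cv2.imread('pics/w1.png')[220:390,0:215]; cv2.imwrite('pics/w1c.png',cv2.resize(a,None,fx=3.5,fy=3.5,interpolation=cv2.INTER_CUBIC))
E
```

```text
(no output)
```

View pics/w1c.png

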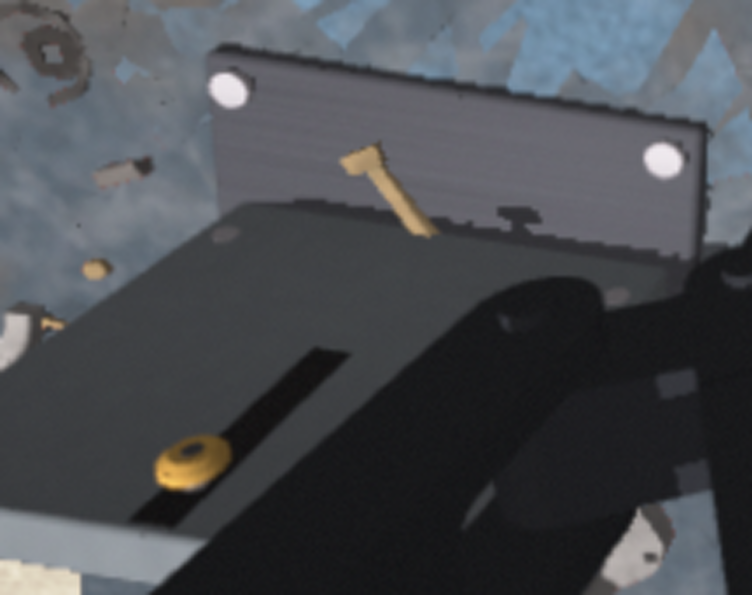

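The crop shows the base's front corners at (215,58) and (697,127), the board's lower-left corner at (243,205), and the head's front at (191,456).

```bash
cat > fit2.py <<'E'
from fit import *
Wc=lambda u,v:(u/3.5,v/3.5+220)
w=[((-.06,-.09,.01),Wc(215,58)),((-.06,.09,.01),Wc(697,127)),((0,-.08,.01),Wc(243,205))]
wh=Wc(191,456); sh=(215+495/4,160+165/4); dh=(210+519/4,165+135/4)
def go(d,heads,w8):
    def f(q):
        r=[res(q[:3],d).ravel()]
        for n,uv in heads: r.append(w8*(proj(n,W(q[:3],[[-.011,0,q[3]]]))[0]-uv))
        return np.concatenate(r)
    s=least_squares(f,[.595,-.019,-.2,.135],x_scale=[.01,.01,.05,.01]); return s.x,s.fun.round(1)
if __name__=='__main__':
    for d,h in(({'w1':w},[('w1',wh)]),(st,[('s0',sh),('d0',dh)]),({**st,'w1':w},[('s0',sh),('d0',dh),('w1',wh)])):
        q,r=go(d,h,2); print(q.round(4),r.tolist())
    off={'s2':S2 for S2 in [[(p,(u/4+270,v/4+130)) for p,(u,v) in [((0,-.048,0),(253,280)),((-.09,-.048,0),(85,306)),((-.09,.048,.034),(46,158)),((0,-.048,.104),(257,92)),((-.004,.048,.104),(203,38))]]]}
    # caddy pose in s2, with tcp yaw fixed, height free
    L=off['s2']
    f=lambda q:(proj('s2',R.from_euler('z',-.217).apply([a for a,b in L])+q)-[b for a,b in L]).ravel()
    s=least_squares(f,[.553,-.012,.168],x_scale=.01); print('caddy s2',s.x.round(4),s.fun.round(1).tolist())
E
python3 fit2.py
```

```text
[ 0.5963 -0.0132 -0.1833  0.1345] [-3.5, -0.8, 1.9, 0.0, 0.5, -0.0, 0.4, 0.5]
[ 0.5997 -0.0234 -0.2498  0.1318] [3.4, -0.5, 1.8, 0.4, 2.7, 0.0, 1.4, 2.5, 0.3, 0.0, 2.8, -1.7, 2.8, 0.4, 2.3, 0.6, 4.1, 1.0, 1.3, 0.5, 3.0, -0.9, 3.9, 1.7, -18.7, -2.5]
[ 0.6002 -0.0184 -0.2213  0.13  ] [1.6, -1.3, 1.7, -1.0, 2.5, -1.4, 1.3, 1.0, 0.7, -1.1, 1.3, -2.2, 1.2, -0.1, 2.0, -0.3, 3.7, 0.1, 1.5, -0.3, 1.7, -1.2, -5.1, -0.1, -0.1, 5.6, -2.7, 0.6, 2.0, 1.2, -20.5, -2.5, 0.5, 0.3]
caddy s2 [ 0.5583 -0.0089  0.1664] [0.2, -0.2, 0.6, -0.8, 0.1, 1.7, 0.7, 1.2, -1.6, -1.9]
```

```bash
sed -i 's#dh=(210+519/4,165+135/4)#dh=(210+519/4.4,165+135/4.4)#' fit2.py; python3 fit2.py
```

```text
[ 0.5963 -0.0132 -0.1833  0.1345] [-3.5, -0.8, 1.9, 0.0, 0.5, -0.0, 0.4, 0.5]
[ 0.5952 -0.0191 -0.22    0.1348] [-0.0, -0.8, -0.1, -0.2, 0.7, -0.7, -0.3, 1.8, -1.0, -0.2, -0.3, -1.5, -0.2, 0.3, 0.7, 0.2, 2.4, 0.6, 0.1, 0.4, 0.3, -0.7, -1.3, -1.2, 0.5, 1.3]
[ 0.5973 -0.0151 -0.2031  0.133 ] [-0.7, -1.5, 0.3, -1.4, 1.0, -1.9, 0.0, 0.5, -0.3, -1.4, -0.8, -2.2, -0.8, -0.2, 0.8, -0.6, 2.4, -0.2, 0.6, -0.4, -0.2, -1.2, -4.0, -1.3, 1.4, 2.1, -0.8, -0.4, -1.6, -1.7, -0.0, 1.2, 0.1, -0.2]
caddy s2 [ 0.5583 -0.0089  0.1664] [0.2, -0.2, 0.6, -0.8, 0.1, 1.7, 0.7, 1.2, -1.6, -1.9]
```

```bash
echo '{"finger_gap": [0,0,0,0,0,0],"dx": [-0.016,-0.016,0,0,0,0],"dy": [0,0,0,0,0,0],"dz": [0,0,0.009,0.008,0,0],"wx": [0,0,0,0,0,0],"wy": [0,0,0,0,0,0],"wz": [0,0,0,0,0,0]}' > rows.txt && python3 -m creep rows.txt; echo '{"finger_gap": [0,0],"dx": [0,0],"dy": [0,0],"dz": [0.002,0],"wx": [0,0],"wy": [0,0],"wz": [0,0]}' > rows.txt && python3 -m creep rows.txt;echo '{"finger_gap": [0,0],"dx": [0,0],"dy": [0,0],"dz": [0.002,0],"wx": [0,0],"wy": [0,0],"wz": [0,0]}' > rows.txt && python3 -m creep rows.txt
```

```text
time_s: 5.3
tcp_pos: [0.5421, -0.0089, 0.212]
eef_rot: [0.109, 0.994, 0.0, -0.0]
contact_force: [0.6, -0.2, -2.5]
opening: 0.0112
finger_force: 59.2
time_s: 5.55
tcp_pos: [0.5424, -0.0089, 0.2104]
eef_rot: [0.109, 0.994, 0.0, 0.0]
contact_force: [-0.6, 0.0, -3.7]
opening: 0.0112
finger_force: 59.2
time_s: 5.8
tcp_pos: [0.5423, -0.0089, 0.2081]
eef_rot: [0.109, 0.994, -0.0, -0.0]
contact_force: [-0.3, 0.6, -2.0]
opening: 0.0112
finger_force: 59.2
```

```bash
echo '{"finger_gap": [0,0],"dx": [0,0],"dy": [0,0],"dz": [0.0015,0],"wx": [0,0],"wy": [0,0],"wz": [0,0]}' > rows.txt && python3 -m creep rows.txt|grep -E 'tcp|cont';echo '{"finger_gap": [0,0],"dx": [0,0],"dy": [0,0],"dz": [0.0015,0],"wx": [0,0],"wy": [0,0],"wz": [0,0]}' > rows.txt && python3 -m creep rows.txt|grep -E 'tcp|cont';echo '{"finger_gap": [0,0],"dx": [0,0],"dy": [0,0],"dz": [0.001,0],"wx": [0,0],"wy": [0,0],"wz": [0,0]}' > rows.txt && python3 -m creep rows.txt|grep -E 'tcp|cont'
```

```text
tcp_pos: [0.5424, -0.0089, 0.2066]
contact_force: [-0.2, -0.8, -1.6]
tcp_pos: [0.5424, -0.0089, 0.2051]
contact_force: [0.3, 0.2, -2.0]
tcp_pos: [0.5424, -0.0089, 0.2042]
contact_force: [-0.7, 0.3, -3.1]
```

```bash
echo '{"finger_gap": [0,0],"dx": [0,0],"dy": [0,0],"dz": [0.001,0],"wx": [0,0],"wy": [0,0],"wz": [0,0]}' > rows.txt && python3 -m creep rows.txt|grep -E 'tcp|cont';echo '{"finger_gap": [0,0],"dx": [0,0],"dy": [0,0],"dz": [0.001,0],"wx": [0,0],"wy": [0,0],"wz": [0,0]}' > rows.txt && python3 -m creep rows.txt|grep -E 'tcp|cont';echo '{"finger_gap": [0,0],"dx": [0,0],"dy": [0,0],"dz": [0.001,0],"wx": [0,0],"wy": [0,0],"wz": [0,0]}' > rows.txt && python3 -m creep rows.txt|grep -E 'tcp|cont'
```

```text
tcp_pos: [0.5424, -0.0089, 0.2031]
contact_force: [-0.5, -0.8, -3.5]
tcp_pos: [0.5424, -0.0089, 0.2022]
contact_force: [-0.0, -0.4, -3.3]
tcp_pos: [0.5425, -0.0089, 0.2012]
contact_force: [0.0, 0.2, -2.4]
```

```bash
for i in 1; do :; done; echo '{"finger_gap": [0,0],"dx": [0,0],"dy": [0,0],"dz": [0.001,0],"wx": [0,0],"wy": [0,0],"wz": [0,0]}' > rows.txt && python3 -m creep rows.txt|grep -E 'tcp|cont';echo '{"finger_gap": [0,0],"dx": [0,0],"dy": [0,0],"dz": [0.001,0],"wx": [0,0],"wy": [0,0],"wz": [0,0]}' > rows.txt && python3 -m creep rows.txt|grep -E 'tcp|cont';echo '{"finger_gap": [0,0],"dx": [0,0],"dy": [0,0],"dz": [0.001,0],"wx": [0,0],"wy": [0,0],"wz": [0,0]}' > rows.txt && python3 -m creep rows.txt|grep -E 'tcp|cont'
python3 - <<'E'
from h import *
for c,f in(('scene','s3'),('side','d3')): snap(c,f)
a=cv2.imread('pics/s3.png')[130:270,260:400];b=cv2.imread('pics/d3.png')[135:275,260:400]
cv2.imwrite('pics/c3.png',np.hstack([cv2.resize(x,(400,400),interpolation=cv2.INTER_CUBIC) for x in(a,b)]))
E
```

```text
tcp_pos: [0.5426, -0.009, 0.2006]
contact_force: [-1.3, -0.1, -0.6]
tcp_pos: [0.5428, -0.0089, 0.2]
contact_force: [-2.8, 0.6, 4.0]
tcp_pos: [0.5429, -0.009, 0.1997]
contact_force: [-4.2, 0.1, 7.3]
```

View pics/c3.png

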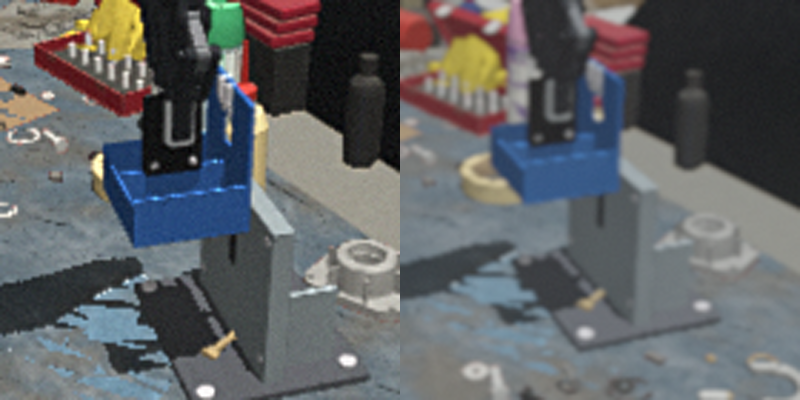

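The caddy underside met the head at TCP z of about 0.2005. Next I'll feel for y with the plate's side edge against the head.

```bash
echo '{"finger_gap": [0,0,0,0,0,0,0],"dx": [0,0,0,0,0,0,0],"dy": [0,0.034,0.034,0,0,0,0],"dz": [-0.008,0,0,0.02,0.015,0,0],"wx": [0,0,0,0,0,0,0],"wy": [0,0,0,0,0,0,0],"wz": [0,0,0,0,0,0,0]}' > rows.txt && python3 -m creep rows.txt;echo '{"finger_gap": [0,0,0],"dx": [0,0,0],"dy": [-0.002,-0.002,0],"dz": [0,0,0],"wx": [0,0,0],"wy": [0,0,0],"wz": [0,0,0]}' > rows.txt && python3 -m creep rows.txt|grep -E 'tcp|cont';echo '{"finger_gap": [0,0],"dx": [0,0],"dy": [-0.0015,0],"dz": [0,0],"wx": [0,0],"wy": [0,0],"wz": [0,0]}' > rows.txt && python3 -m creep rows.txt|grep -E 'tcp|cont';echo '{"finger_gap": [0,0],"dx": [0,0],"dy": [-0.0015,0],"dz": [0,0],"wx": [0,0],"wy": [0,0],"wz": [0,0]}' > rows.txt && python3 -m creep rows.txt|grep -E 'tcp|cont'
```

```text
time_s: 9.02
tcp_pos: [0.5574, 0.0565, 0.1715]
eef_rot: [0.109, 0.994, -0.0, 0.0]
contact_force: [-0.3, 0.5, -2.8]
opening: 0.0114
finger_force: 59.0
tcp_pos: [0.5565, 0.0531, 0.1716]
contact_force: [-0.1, 0.3, -2.8]
tcp_pos: [0.556, 0.0519, 0.1713]
contact_force: [0.6, -0.3, -3.6]
tcp_pos: [0.5557, 0.0511, 0.1713]
contact_force: [-1.0, 0.8, -4.0]
```

```bash
echo '{"finger_gap": [0,0],"dx": [0,0],"dy": [-0.001,0],"dz": [0,0],"wx": [0,0],"wy": [0,0],"wz": [0,0]}' > rows.txt && python3 -m creep rows.txt|grep -E 'tcp|cont';echo '{"finger_gap": [0,0],"dx": [0,0],"dy": [-0.001,0],"dz": [0,0],"wx": [0,0],"wy": [0,0],"wz": [0,0]}' > rows.txt && python3 -m creep rows.txt|grep -E 'tcp|cont';echo '{"finger_gap": [0,0],"dx": [0,0],"dy": [-0.001,0],"dz": [0,0],"wx": [0,0],"wy": [0,0],"wz": [0,0]}' > rows.txt && python3 -m creep rows.txt|grep -E 'tcp|cont'
```

```text
tcp_pos: [0.5556, 0.0507, 0.1714]
contact_force: [0.7, 1.5, -3.5]
tcp_pos: [0.5555, 0.0502, 0.1715]
contact_force: [-0.0, 5.3, -2.9]
tcp_pos: [0.5554, 0.05, 0.1716]
contact_force: [0.3, 6.3, -2.1]
```

```bash
echo '{"finger_gap": [0,0,0,0,0,0,0,0],"dx": [0,0.014,0,0,0,0,0,0],"dy": [0.005,0,-0.028,-0.0285,0,0,0,0],"dz": [0,0,0,0,0.041,0,0,0],"wx": [0,0,0,0,0,0,0,0],"wy": [0,0,0,0,0,0,0,0],"wz": [0,0,0,0,0,0,0,0]}' > rows.txt && python3 -m creep rows.txt
python3 - <<'E'
from h import *
s=manip.read_state();print(s['tcp_pos'],R.from_quat(s['eef_rot']).as_matrix().round(4).tolist())
R0=R.from_quat(s['eef_rot']).as_matrix()
# error to target along tool axes (x free)
print(R0.T@(np.array([.5434,-.0038,.1305])-s['tcp_pos']))
E
```

```text
time_s: 11.65
tcp_pos: [0.5314, 0.0007, 0.1317]
eef_rot: [0.108, 0.994, 0.0, 0.001]
contact_force: [-0.4, 0.4, -2.6]
opening: 0.0113
finger_force: 59.2
[0.53140039 0.00068058 0.13171357] [[-0.9765, 0.2154, 0.0026], [0.2154, 0.9765, 0.0002], [-0.0025, 0.0008, -1.0]]
[-0.01268002 -0.00179135  0.00124389]
```

```bash
echo '{"finger_gap": [0,0,0,0],"dx": [-0.004,-0.003,0,0],"dy": [-0.0018,0,0,0],"dz": [0.001,0,0,0],"wx": [0,0,0,0],"wy": [0,0,0,0],"wz": [0,0,0,0]}' > rows.txt && python3 -m creep rows.txt|grep -E 'tcp|cont'; echo '{"finger_gap": [0,0,0],"dx": [-0.002,-0.002,0],"dy": [0,0,0],"dz": [0,0,0],"wx": [0,0,0],"wy": [0,0,0],"wz": [0,0,0]}' > rows.txt && python3 -m creep rows.txt|grep -E 'tcp|cont';echo '{"finger_gap": [0,0,0],"dx": [-0.002,-0.002,0],"dy": [0,0,0],"dz": [0,0,0],"wx": [0,0,0],"wy": [0,0,0],"wz": [0,0,0]}' > rows.txt && python3 -m creep rows.txt|grep -E 'tcp|cont'
```

```text
tcp_pos: [0.5366, -0.0029, 0.1292]
contact_force: [-0.6, -0.3, -2.9]
tcp_pos: [0.5408, -0.0038, 0.1293]
contact_force: [-0.4, -0.5, -2.4]
tcp_pos: [0.5448, -0.0046, 0.1293]
contact_force: [-0.7, 0.0, -2.9]
```

```bash
echo '{"finger_gap": [0,0],"dx": [-0.002,0],"dy": [0.0004,0],"dz": [-0.001,0],"wx": [0,0],"wy": [0,0],"wz": [0,0]}' > rows.txt && python3 -m creep rows.txt|grep -E 'tcp|cont'; echo '{"finger_gap": [0,0],"dx": [-0.002,0],"dy": [0,0],"dz": [0,0],"wx": [0,0],"wy": [0,0],"wz": [0,0]}' > rows.txt && python3 -m creep rows.txt|grep -E 'tcp|cont';echo '{"finger_gap": [0,0],"dx": [-0.002,0],"dy": [0,0],"dz": [0,0],"wx": [0,0],"wy": [0,0],"wz": [0,0]}' > rows.txt && python3 -m creep rows.txt|grep -E 'tcp|cont'
```

```text
tcp_pos: [0.5469, -0.0046, 0.1304]
contact_force: [-0.6, 0.9, -3.0]
tcp_pos: [0.5487, -0.0051, 0.1303]
contact_force: [0.1, 0.1, -2.7]
tcp_pos: [0.5507, -0.0055, 0.1303]
contact_force: [-0.3, -0.1, -3.0]
```

```bash
echo '{"finger_gap": [0,0],"dx": [-0.0015,0],"dy": [0,0],"dz": [0,0],"wx": [0,0],"wy": [0,0],"wz": [0,0]}' > rows.txt && python3 -m creep rows.txt|grep -E 'tcp|cont'; echo '{"finger_gap": [0,0],"dx": [-0.0015,0],"dy": [0,0],"dz": [0,0],"wx": [0,0],"wy": [0,0],"wz": [0,0]}' > rows.txt && python3 -m creep rows.txt|grep -E 'tcp|cont';echo '{"finger_gap": [0,0],"dx": [-0.0015,0],"dy": [0,0],"dz": [0,0],"wx": [0,0],"wy": [0,0],"wz": [0,0]}' > rows.txt && python3 -m creep rows.txt|grep -E 'tcp|cont'
```

```text
tcp_pos: [0.5511, -0.0057, 0.13]
contact_force: [-3.0, 0.7, -1.5]
tcp_pos: [0.5512, -0.0058, 0.1298]
contact_force: [-6.4, -0.3, 2.0]
tcp_pos: [0.5512, -0.0058, 0.1294]
contact_force: [-9.1, 1.3, 1.3]
```

```bash
echo '{"finger_gap": [0,0],"dx": [0.002,0],"dy": [0,0],"dz": [0,0],"wx": [0,0],"wy": [0,0],"wz": [0,0]}' > rows.txt && python3 -m creep rows.txt|grep -E 'tcp|cont'; echo '{"finger_gap": [0,0,0],"dx": [0,0,0],"dy": [0,0,0],"dz": [0.003,0.003,0],"wx": [0,0,0],"wy": [0,0,0],"wz": [0,0,0]}' > rows.txt && python3 -m creep rows.txt|grep -E 'tcp|cont';echo '{"finger_gap": [0,0,0],"dx": [0,0,0],"dy": [0,0,0],"dz": [0.003,0.003,0],"wx": [0,0,0],"wy": [0,0,0],"wz": [0,0,0]}' > rows.txt && python3 -m creep rows.txt|grep -E 'tcp|cont'; python3 -c "
from h import *
print(R.from_quat(manip.read_state()['eef_rot']).as_matrix().round(4).tolist())"
```

```text
tcp_pos: [0.5512, -0.0056, 0.1295]
contact_force: [-4.5, 1.4, -2.7]
tcp_pos: [0.5513, -0.0052, 0.1238]
contact_force: [-6.4, 0.9, -0.5]
tcp_pos: [0.5515, -0.005, 0.1183]
contact_force: [-6.6, 1.9, 1.7]
[[-0.9768, 0.2139, -0.0035], [0.2139, 0.9768, 0.0012], [0.0037, 0.0005, -1.0]]
```

```bash
echo '{"finger_gap": [0,0,0],"dx": [0.001,0,0],"dy": [0.0006,0,0],"dz": [0.002,0.002,0],"wx": [0,0,0],"wy": [0,0,0],"wz": [0,0,0]}' > rows.txt && python3 -m creep rows.txt|grep -E 'tcp|cont'; echo '{"finger_gap": [0,0,0],"dx": [0,0,0],"dy": [0,0,0],"dz": [0.002,0.001,0],"wx": [0,0,0],"wy": [0,0,0],"wz": [0,0,0]}' > rows.txt && python3 -m creep rows.txt|grep -E 'tcp|cont'; echo '{"finger_gap": [0,0,0],"dx": [0,0,0],"dy": [0,0,0],"dz": [0.002,0.001,0],"wx": [0,0,0],"wy": [0,0,0],"wz": [0,0,0]}' > rows.txt && python3 -m creep rows.txt|grep -E 'tcp|cont'
```

```text
tcp_pos: [0.5516, -0.0047, 0.1158]
contact_force: [-8.7, 0.1, 8.2]
tcp_pos: [0.5517, -0.0046, 0.1132]
contact_force: [-10.3, 0.7, 11.2]
tcp_pos: [0.5517, -0.0046, 0.1104]
contact_force: [-11.2, 0.9, 13.5]
```

```bash
echo '{"finger_gap": [0,0],"dx": [0.003,0],"dy": [0,0],"dz": [0.001,0],"wx": [0,0],"wy": [0,0],"wz": [0,0]}' > rows.txt && python3 -m creep rows.txt|grep -E 'tcp|cont'; echo '{"finger_gap": [0,0],"dx": [0.001,0],"dy": [0,0],"dz": [0.0015,0],"wx": [0,0],"wy": [0,0],"wz": [0,0]}' > rows.txt && python3 -m creep rows.txt|grep -E 'tcp|cont'; echo '{"finger_gap": [0,0],"dx": [0,0],"dy": [0,0],"dz": [0.0015,0],"wx": [0,0],"wy": [0,0],"wz": [0,0]}' > rows.txt && python3 -m creep rows.txt|grep -E 'tcp|cont|rot'
```

```text
tcp_pos: [0.5517, -0.0044, 0.1102]
contact_force: [-4.8, -0.0, 8.5]
tcp_pos: [0.5516, -0.0045, 0.109]
contact_force: [-3.4, 0.2, 8.7]
tcp_pos: [0.5516, -0.0044, 0.1065]
eef_rot: [0.108, 0.994, 0.001, 0.003]
contact_force: [0.8, 0.5, 1.9]
```

```bash
echo '{"finger_gap": [0,0],"dx": [0,0],"dy": [0,0],"dz": [0.001,0],"wx": [0,0],"wy": [0,0],"wz": [0,0]}' > rows.txt && python3 -m creep rows.txt|grep -E 'tcp|cont'; echo '{"finger_gap": [0,0],"dx": [0,0],"dy": [0,0],"dz": [0.001,0],"wx": [0,0],"wy": [0,0],"wz": [0,0]}' > rows.txt && python3 -m creep rows.txt|grep -E 'tcp|cont'; echo '{"finger_gap": [0,0],"dx": [0,0],"dy": [0,0],"dz": [0.001,0],"wx": [0,0],"wy": [0,0],"wz": [0,0]}' > rows.txt && python3 -m creep rows.txt|grep -E 'tcp|cont|rot'
```

```text
tcp_pos: [0.5515, -0.0044, 0.1054]
contact_force: [0.4, 0.6, 7.8]
tcp_pos: [0.5515, -0.0045, 0.1052]
contact_force: [-2.3, -0.0, 12.2]
tcp_pos: [0.5515, -0.0045, 0.105]
eef_rot: [0.108, 0.994, 0.001, 0.003]
contact_force: [-4.8, -0.0, 17.2]
```

```bash
echo '{"finger_gap": [0,0,0],"dx": [0,0,0],"dy": [0,0,0],"dz": [-0.002,-0.0015,0],"wx": [0,0,0],"wy": [0,0,0],"wz": [0,0,0]}' > rows.txt && python3 -m creep rows.txt|grep -E 'tcp|cont'; echo '{"finger_gap": [0.05,0.05,0.05,0.05],"dx": [0,0,0,0],"dy": [0,0,0,0],"dz": [0,0,0,0],"wx": [0,0,0,0],"wy": [0,0,0,0],"wz": [0,0,0,0]}' > rows.txt && python3 -m creep rows.txt; echo '{"finger_gap": [0.05,0.05,0.05,0.05,0.05,0.05,0.05],"dx": [0,0,0,0,0,0,0],"dy": [0,0,0,0,0,0,0],"dz": [-0.02,-0.04,-0.05,-0.05,0,0,0],"wx": [0,0,0,0,0,0,0],"wy": [0,0,0,0,0,0,0],"wz": [0,0,0,0,0,0,0]}' > rows.txt && python3 -m creep rows.txt
python3 - <<'E'
from h import *
for c,f in(('scene','s4'),('side','d4')): snap(c,f)
a=cv2.imread('pics/s4.png')[150:270,270:390];b=cv2.imread('pics/d4.png')[150:270,260:380]
cv2.imwrite('pics/c4.png',np.hstack([cv2.resize(x,(400,400),interpolation=cv2.INTER_CUBIC) for x in(a,b)]))
E
```

```text
tcp_pos: [0.5512, -0.0043, 0.1054]
contact_force: [5.4, -0.4, -1.7]
time_s: 18.9
tcp_pos: [0.5476, -0.0045, 0.1045]
eef_rot: [0.109, 0.994, -0.0, -0.0]
contact_force: [-0.7, -0.3, -0.5]
opening: 0.0501
finger_force: 0.0
time_s: 19.77
tcp_pos: [0.5467, -0.0043, 0.2629]
eef_rot: [0.109, 0.994, -0.0, -0.002]
contact_force: [0.9, 0.5, -0.7]
opening: 0.0504
finger_force: 0.0
```

View pics/c4.png

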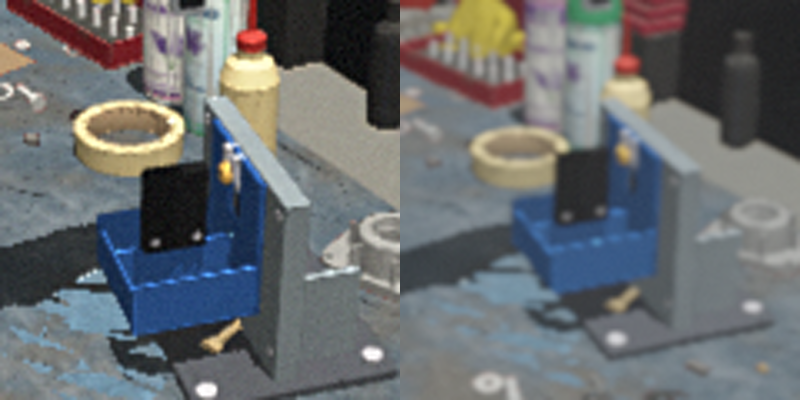

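The final views show the caddy hanging level and flat on the board, with the brass head at the top of the slot (about (225,170) in the left crop). The gripper is clear of it.

```bash
python3 -c "
from rig import manip
print(manip.sign_off())"
```

```text
the job is handed in; nothing more can be done
None
```

The caddy is hanging level and flat against the board with the stud pressed to its hard stop at the top of the slot, the gripper is clear, and none of the bystanders were touched; I handed the job in at about 20 s, and no verdict was returned.

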